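Seat the weighing bowl on its carrier, tare the scale, add the ring module

TASK

Put the empty aluminium bowl on the scale's three-armed carrier and, pressing lightly, turn it until its slotted collar drops over the arms and it sits fully home; the load cell must not be pushed with more than 2 kg or twisted hard, so stop turning as soon as it drops in. Let go, press the blue tare key all the way down with the bowl still empty, then set the black ring module with the white light ring gently on the floor of the bowl, face up. Leave the other things on the benches where they are.

Things in the scene. Friction and masses are not known exactly. Their poses are not given: they have to be found in the camera images.
- bowl_mid (a point): Aluminium weighing bowl, 144 mm across the rim, rim 36 mm above its underside, wall 2 to 3 mm. A hollow centre knob, 28 mm across (the place to grasp), rises to 48 mm. This point: on the bowl's axis, 24 mm above the underside, half-way up; z is the axis. Inner floor 10 mm above the underside, flat from the knob to 60 mm from the axis. About 0.25 kg. From below a spigot enters the knob.
- bowl: The same bowl, origin at the centre of its underside. Under the floor: a black collar 7 mm high, 106 mm across, with 6 slots 60 degrees apart, 8 mm wide, so they pass over the carrier's arms within 2 degrees either way. The collar was pressed on at no particular angle: the bowl's yaw tells nothing of the slots, and they cannot be seen from above. The knob's bore is 20 mm across, 36 mm deep.
- carrier_top (a point): Axis of the scale's pan carrier at the top of its 3 arms, 69 mm above the bench; x to the scale's back, z up. Arms: flat bars 5 mm wide, 120 degrees apart, 56 mm long from the axis, one along +x. An 18 mm spigot with conical tip rises 23 mm above this point. Bowl_mid is 24 mm above this point while the collar stands on the arms, and 17 mm above it when slots pass over the arms and the floor lies on them (home).
- load_cell (a joint): how far the pan carrier has sunk under load, m; 0 unloaded, spring of 4 N per mm, so 5 mm is 20 N (2 kg, the permitted load)
- carrier (a joint): twist of the pan carrier on its load cell, rad; 0 at rest, spring of 3 N m per rad; 0.13 rad (0.4 N m) is the permitted twist. The rub of the collar on the arms under 5 N of pressure twists it about 0.04 rad; turning on once the slots have dropped over the arms twists it beyond the limit.
- scale: white bench scale, 205 deep x 160 wide x 52 mm, fixed to the bench, with a lower deck 36 mm high in front (at its -x side) that bears the display on the left and the blue tare key on the right; origin at the centre of its underside, x to its back, z up; the carrier's axis is 38 mm behind the origin
- tare_key_top (a point): centre of the top face of the blue tare key, 20 x 24 mm, 43 mm above the bench at the right of the scale's front deck; axes as the scale's
- tare_key (a joint): travel of the tare key, m; 0 up, 0.004 fully down (its switch makes at 0.0025), springs back; 1.1 N to start, 3.3 N at the switch point, 4.7 N at the bottom
- module_mid (a point): black ring module with a white light ring on its top, round, 36 mm across and 21 mm high, lying face up on the bench; this point is its centre, half-way up; mass about 0.03 kg
- ring_module: the same ring module, origin at the centre of its underside
- red_module: bystander: black ring module with red rings on its top, 36 mm across, 22 mm high; origin at the underside
- insert_tin: bystander: open round tin of brass inserts, 63 mm across, 19 mm high; origin at the underside
- label_box: bystander: white carton, 60 x 100 x 46 mm; origin at the underside
- glue_bottle: bystander: small white bottle with a blue pointed cap, 107 mm high; origin at the underside
Not all that is in view belongs to the job. Leave any yellow look-alike of the ring_module alone.

How it is judged:
On the way, in this order (a step that is already met when the one before it is completed fails the run):
1. the bowl sits fully home on the carrier, let go (z of bowl_mid in the frame of carrier_top below 0.0195 m and horizontal distance between bowl_mid and carrier_top below 0.003 m and angle between bowl_mid's own z axis and vertical below 0.06 rad and contact force between the fingers and bowl below 0.05 N), for 0.2 s.
2. the tare key is pressed down with the bowl home, empty and untouched (all of step 1 and value of joint tare_key above 0.0025 m and not (horizontal distance between module_mid and bowl_mid below 0.06 m)), for 0.2 s.
At the end, for the whole second after the job is handed in: The bowl sits home on the carrier (centre within 3 mm, height within 2.5 mm of fully seated, level within 0.06 rad), the tare key is up again, and the ring module lies face up (within 0.3 rad) and at rest on the floor of the bowl (z of bowl_mid in the frame of carrier_top below 0.0195 m and horizontal distance between bowl_mid and carrier_top below 0.003 m and angle between bowl_mid's own z axis and vertical below 0.06 rad and horizontal distance between module_mid and bowl_mid below 0.05 m and z of module_mid in the frame of carrier_top between 0.008 and 0.022 m and angle between module_mid's own z axis and vertical below 0.3 rad and linear speed of each of ring_module, bowl below 0.01 m/s and value of joint tare_key below 0.001 m); the robot touches nothing.
It fails at once if the load cell is pushed down by more than 20 N (5 mm) (value of joint load_cell above 0.005 m).
It fails at once if the carrier is twisted by more than 0.13 rad (0.4 N m) (value of joint carrier above 0.13 rad or value of joint carrier below -0.13 rad).
It fails at once if the fingers press on the scale or its key with more than 25 N (contact force between the fingers and scale above 25 N).
It fails at once if the tare key is pressed with the module in the bowl, or the module is dropped into the bowl (falls in faster than 0.6 m/s) (horizontal distance between module_mid and bowl_mid below 0.06 m and height (world z) of module_mid below 0.12 m and (value of joint tare_key above 0.0015 m or linear speed of ring_module above 0.6 m/s)).
It fails at once if the red-topped module, the tin, the carton or the glue bottle is moved by more than 15 mm (distance of any of red_module, insert_tin, label_box, glue_bottle from where it was at the start of the episode above 0.015 m).
It also fails if it takes over 67 s, if anything falls off the work surface, if the arm or the gripper's body presses on something with over 40 N, if the wrist force passes 120 N, or if a joint passes its speed limit or range.

ROBOT

A 6-joint arm with a two-finger parallel gripper is mounted at the origin on a cart in front of the work surface, level with it; the furniture and walls round the work are solid. World frame = base frame: x ahead of the robot, y to its left, z up, the work surface at z = 0. Lengths are in m, angles in rad, forces in N, time in s.
With the tool pointing down it reaches from about 0.35 to 0.725 m from the base axis. Payload 6 kg.
Tool frame: the origin (TCP) lies at the very end of the fingers, on their centre line; the grasp point (between the pads) lies 19 mm behind it; z points along the fingers, y is the line along which they close (so a half turn about z gives the same grasp; the last joint's range is limited). The gripper opens to 85 mm and grips with 20 to 120 N. Pads are 22 mm wide; open, the fingers measure 114 mm over their backs; the gripper's body (76 mm by 85 mm) begins 54 mm behind the grasp point. The pads swing forward as they close: fully open they stand 13 mm farther back than shut.
Start: joints at [-0.983, 0.04, 0.085, 0, -1.615, -0.334], TCP at [0.151, -0.581, 0.231] pointing down, gripper open.
Joint ranges: [-2.56, 2.56], [-1.29, 2.01], [-1.08, 1.49], [-3.29, 1.98], [-2.81, -0.18], [-2.99, 2.99]. Speed limits (rad/s): [2.57, 2.57, 3.01, 3.14, 3.14, 3.14].

INTERFACE

Orientations are given as a unit quaternion [x, y, z, w].
In Python, from bench import arm, viewer gives the robot as it stands. The module is installed in compiled form; this text tells all that it offers.
- The arm moves only by the tool send_rows, never from a script. Its arguments are lists of equal length, an entry for each row: "travel": the shift along the tool's x, y, z in m, a list of three; "twist": the turn about the tool's z in rad. In form: {"travel": [[tx, ty, tz], ...], "twist": [twist, ...]}. A call has 1 to 20 rows; each row is the pose to reach, as a shift and turn from the pose commanded when the call began, along the tool's axes at that moment; what a row does not reach only later rows make up. A row lasts 1/8 s, in which the tool goes at most 62.5 mm and 10.7 degrees, less where a joint would pass 70% of its speed; a pose out of reach is approached as far as the arm can. A call with a gripper value outside its range is refused whole. "grip" is the closure in counts, from 0 (fully open) to 255 (shut), set as the call begins (left out, the last holds). The fingers move at their own pace and stop on an object; "grip_force" is the grip in N (left out, the last holds). Time passes only in rows, so rows that repeat a pose let the fingers close. It gives the time, the measured TCP pose, the force, the opening and the grip force at its end, in the units of the state.
- arm.get_state(): the state, without advancing time (a new reading comes with each control period).
- viewer.snapshot(name): name is "side" or "top"; returns the picture (384x512x3 uint8, red, green, blue); there is no depth.
- viewer.camera_params(name): a dict with "camera_matrix" (3x3 intrinsics, pixels), "xyz" and "rotation" of the camera in the world. Camera axes: x right, y down, z forward; pixel columns grow to the right and rows downward; lengths in m; the calibration is good to about 2 mm. A picture is of the moment at which its call begins. camera_params takes no time and is no camera call.
- arm.close_job(): hands the job in; it is judged then, once.
Trained networks look in the newest picture that a camera, given by its name, has taken for a name from the list of things; names that differ only in an ending like _2 or _b are one class to them, and where a whole thing is asked for, a point or a joint stands for the part that bears it (a point fixed in the world has none). Each returns a list of dicts, best first, with "score" (0 to 1); they miss things now and then, are a little off and sometimes report something else, mostly with a low value. They report only what shows in the picture. A call takes as long as a camera call. They do not tell look-alikes from the thing itself.
- viewer.recognise(name, camera): "extent" ([left, top, width, height] in pixels, round what is visible of it).
The state is a dict: "t": time; "joint_pos": joint angles; "qd": joint speeds; "effort": joint torques, N m; "ee_pos": TCP position; "orientation": TCP orientation; "wrist_force": force on the tool from outside, world axes, zero at the start; "ft_torque": the same for the moment, N m; "grip_width": finger opening in m; "gripper_force": force on a finger pad.
Only numpy, scipy, OpenCV 4.12 (cv2) and the standard library are available. Lean on these libraries where they do the work, as an engineer would, in place of code of your own. Each camera call takes 0.05 s, during which the arm holds its last target. There are 200 camera calls.

## Working session

There is one attempt and no reset: what is moved stays moved. The work goes in short steps, Python scripts to look and compute and a tool call to move; the robot and the scene stay as the last step left them, time stands still between calls to the robot, and variables do not carry over. Pictures are saved under pics/ and viewed, at most 10 in all, crops included, and the job is handed in when it is done.

Besides the shell and the picture viewer there is one more tool, called after "Emit:" by a JSON object that holds its "api" and its "payload", one argument or row to a line. send_rows: Moves the arm, as the interface text tells. Its arguments: {"type":"object","properties":{"travel":{"type":"array","items":{"type":"array","items":{"type":"number"}}},"twist":{"type":"array","items":{"type":"number"}},"grip":{"type":"number"},"grip_force":{"type":"number"}},"required":["travel","twist"]}

```bash
mkdir -p pics
cat > h.py <<'E'
import numpy as np, cv2
from bench import arm, viewer
from scipy.spatial.transform import Rotation as R
def rot(p):
    r=np.array(p["rotation"],float)
    return r if r.shape==(3,3) else R.from_quat(r).as_matrix()
def at_z(cam,u,v,z):
    p=viewer.camera_params(cam);o=np.array(p["xyz"]);d=rot(p)@np.linalg.inv(np.array(p["camera_matrix"]))@[u,v,1]
    return o+d*(z-o[2])/d[2]
def proj(cam,X):
    p=viewer.camera_params(cam);c=np.array(p["camera_matrix"])@rot(p).T@(np.array(X)-p["xyz"]);return c[:2]/c[2]
def snap(cam,name=None):
    im=np.array(viewer.snapshot(cam))
    if name: cv2.imwrite("pics/"+name,im[...,::-1])
    return im
E
python3 - <<'E'
from h import *
ims=[snap(c) for c in("top","side")]
for c,i in zip(("top","side"),ims): cv2.imwrite(f"pics/{c}0.png",cv2.resize(i[...,::-1],(800,600),interpolation=cv2.INTER_CUBIC))
for c in("top","side"):
    p=viewer.camera_params(c);print(c,p)
    for n in("bowl","scale","tare_key","ring_module","red_module","carrier","insert_tin","label_box","glue_bottle"):
        print(n,[(round(d["score"],2),np.round(d["extent"]).tolist()) for d in viewer.recognise(n,c)][:3])
print(arm.get_state())
E
```

```text
top {'camera_matrix': array([[348.61384052,   0.        , 259.98187518],
       [  0.        , 348.61384052, 192.11909229],
       [  0.        ,   0.        ,   1.        ]]), 'xyz': array([0.22295968, 0.15276361, 1.07438125]), 'rotation': array([ 0.73070894, -0.67518371,  0.06699012, -0.07552304])}
bowl [(0.58, [186.0, 173.0, 50.0, 48.0]), (0.37, [330.0, 125.0, 89.0, 74.0])]
scale [(0.63, [334.0, 128.0, 80.0, 72.0])]
tare_key [(0.61, [354.0, 182.0, 7.0, 7.0])]
ring_module [(0.5, [151.0, 242.0, 8.0, 11.0]), (0.4, [181.0, 148.0, 14.0, 10.0])]
red_module []
carrier [(0.75, [373.0, 145.0, 34.0, 30.0])]
insert_tin [(0.74, [126.0, 182.0, 32.0, 38.0]), (0.67, [139.0, 160.0, 17.0, 19.0]), (0.44, [354.0, 182.0, 6.0, 7.0])]
label_box [(0.92, [127.0, 178.0, 36.0, 41.0])]
glue_bottle [(0.74, [137.0, 212.0, 20.0, 14.0])]
side {'camera_matrix': array([[444.14516634,   0.        , 249.7304271 ],
       [  0.        , 444.14516634, 195.31738116],
       [  0.        ,   0.        ,   1.        ]]), 'xyz': array([ 0.16590999, -1.19961441,  0.94233549]), 'rotation': array([ 0.87409629, -0.07725578, 
[... 267 characters left out ...]
array([-9.83316708e-01,  4.01738903e-02,  8.48105053e-02,  9.22158692e-06,
       -1.61550186e+00, -3.33702826e-01]), 'qd': array([-2.58395171e-05, -1.59082243e-03,  1.22329942e-03, -8.49046907e-04,
        3.64892824e-04,  5.49473634e-04]), 'effort': array([ 1.31669025e-03, -3.67937315e+01,  3.47449028e+01,  6.93306461e+00,
       -8.27296790e-04,  8.67597407e-06]), 'ee_pos': array([ 0.15064864, -0.58075857,  0.2312836 ]), 'orientation': array([-1.26547968e-01,  9.91960488e-01,  2.88205245e-05, -1.94423688e-05]), 'wrist_force': array([-0.05180747,  0.09218926, -0.24426495]), 'ft_torque': array([-0.00688853, -0.01269797, -0.02969876]), 'gripper_force': 0.0, 'grip_width': 0.08550871276972122}
```

View pics/top0.png

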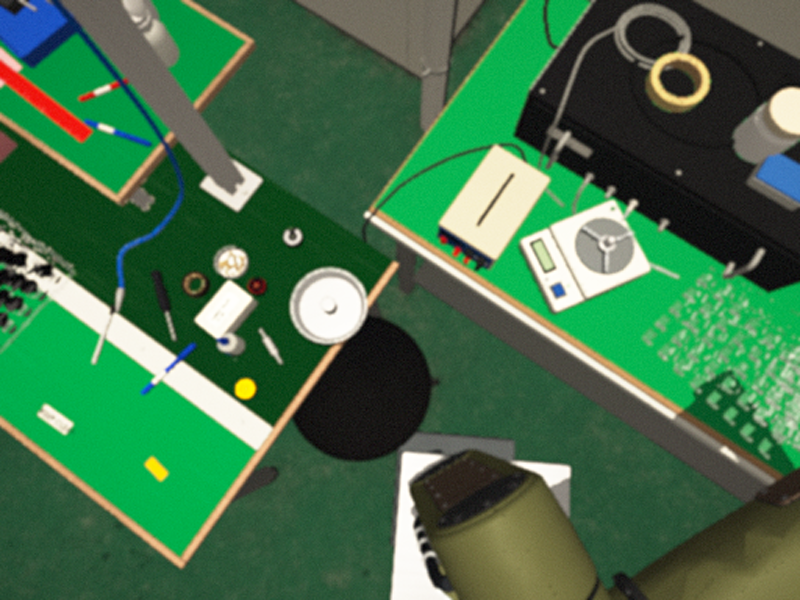

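View pics/side0.png

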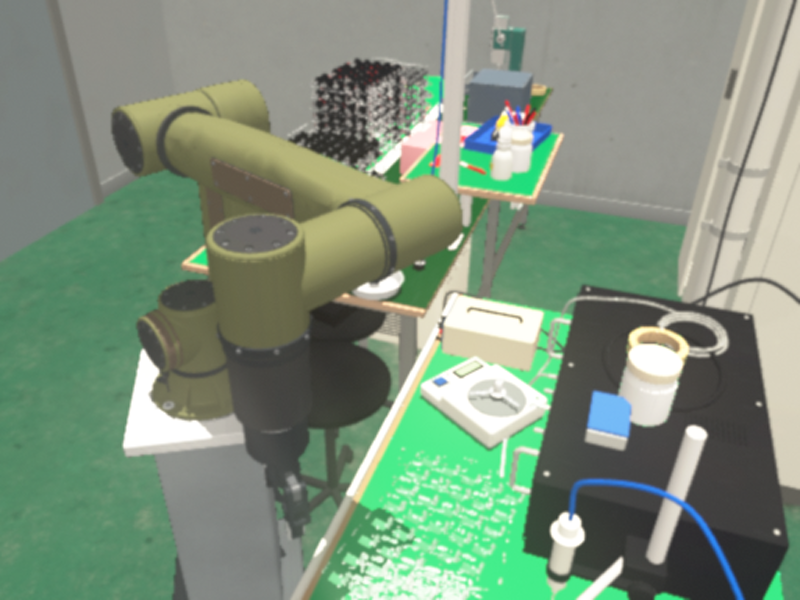

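The top view shows the candidates (800-px picture): white-ringed black module at (292,237), red module (258,285), brown or orange ring (195,284), yellow look-alike (245,388). I pick (292,237). The bowl is at (330,305), the carrier at (606,243) and the blue key at (558,290). Next I check the choice in a close crop.

Run:
```python
from h import *
im=cv2.imread("pics/top0.png")
raw=snap("top")[...,::-1]
cv2.imwrite("pics/raw_top.png",raw)
a=cv2.resize(raw[135:225,170:250],None,fx=5,fy=5,interpolation=cv2.INTER_CUBIC)
b=cv2.resize(raw[120:210,332:412+0],None,fx=5,fy=5,interpolation=cv2.INTER_CUBIC)
cv2.imwrite("pics/crop1.png",np.hstack([a,b]))
def e(n,pts,z):
    print(n,[np.round(at_z("top",u*.64,v*.64,z),3) for u,v in pts])
e("bowl knob",[(330,306)],.048)
e("module",[(292,237)],.021)
e("carrier hub",[(606,243)],.092)
e("key",[(558,290)],.043)
e("scale corners .052",[(613,200),(651,266)],.052)
```

```text
bowl knob [array([0.41 , 0.319, 0.048])]
module [array([0.55 , 0.415, 0.021])]
carrier hub [array([ 0.562, -0.193,  0.092])]
key [array([ 0.477, -0.118,  0.043])]
scale corners .052 [array([ 0.666, -0.22 ,  0.052]), array([ 0.536, -0.294,  0.052])]
```

View pics/crop1.png

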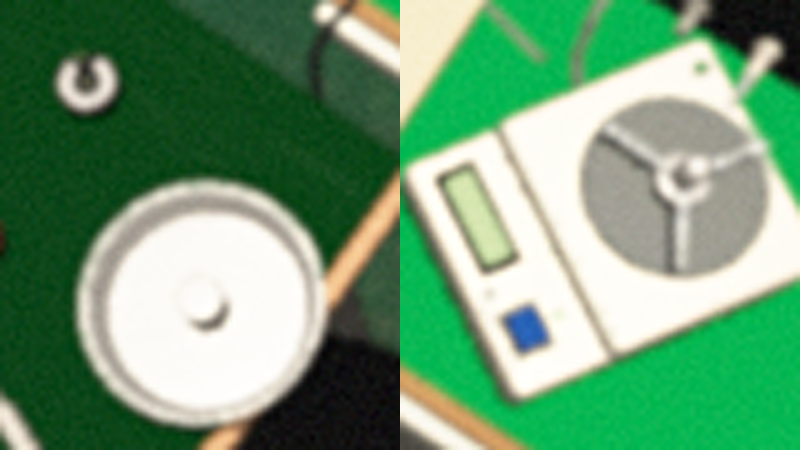

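The crop confirms the white-ringed black module at crop (88,83). It also shows the bowl rim centre at (203,304), the spigot at (690,172) and the key at (527,328). I'll refine these by rectifying the picture to planes.

```bash
cat >> h.py <<'E'
def rect(im,cam,c,z,half=.11,res=.0005):
    n=int(2*half/res); s=[(-half,-half),(half,-half),(half,half),(-half,half)]
    src=np.float32([proj(cam,[c[0]+a,c[1]+b,z]) for a,b in s]); dst=np.float32([((a+half)/res,(b+half)/res) for a,b in s])
    return cv2.warpPerspective(im,cv2.getPerspectiveTransform(src,dst),(n,n),flags=cv2.INTER_CUBIC) # col=x,row=y
def blobs(mask,c,half=.11,res=.0005,amin=200):
    out=[]
    for k in cv2.findContours(mask.astype(np.uint8),cv2.RETR_EXTERNAL,cv2.CHAIN_APPROX_NONE)[0]:
        if cv2.contourArea(k)<amin: continue
        k=cv2.convexHull(k)
        (x,y),(a,b),t=cv2.fitEllipse(k); r=cv2.minAreaRect(k)
        out.append((np.round([c[0]-half+x*res,c[1]-half+y*res,a*res*1e3,b*res*1e3],4),np.round([c[0]-half+r[0][0]*res,c[1]-half+r[0][1]*res],4),np.round(np.array(r[1])*res*1e3,1),round(r[2],1)))
    return out
E
python3 - <<'E'
from h import *
def show(n,o):
    for q in o: print(n,*q)
top=cv2.imread("pics/raw_top.png")
side=snap("side")[...,::-1]; cv2.imwrite("pics/raw_side.png",side)
c=(.41,.319); r=rect(top,"top",c,.036); h=cv2.cvtColor(r,cv2.COLOR_BGR2HSV)
show("bowl rim",[b for b in blobs((h[...,1]<70)&(h[...,2]>110),c) if b[0][2]>100])
c=(.55,.415); r=rect(top,"top",c,.021,.04); h=cv2.cvtColor(r,cv2.COLOR_BGR2HSV)
show("mod",blobs((h[...,1]<110)&(h[...,2]>90),c,.04))
for cam,im in(("top",top),("side",side)):
    c=(.557,-.187); r=rect(im,cam,c,.052,.13); h=cv2.cvtColor(r,cv2.COLOR_BGR2HSV)
    show(cam+" disc",[b for b in blobs(((h[...,1]<60)&(h[...,2]>90)&(h[...,2]<205)),c,.13) if b[0][2]>40])
    show(cam+" scale",[b for b in blobs((h[...,1]<60)&(h[...,2]>130),c,.13) if b[0][2]>100])
    c=(.477,-.118); r=rect(im,cam,c,.043,.04); h=cv2.cvtColor(r,cv2.COLOR_BGR2HSV)
    show(cam+" key",blobs((h[...,0]>100)&(h[...,0]<130)&(h[...,1]>100),c,.04))
c=(.562,-.193)
big=[]
for cam,im in(("top",top),("side",side)):
    r=rect(im,cam,c,.069,.075,.0004); cv2.drawMarker(r,(187,187),(0,0,255),0,12,1); big.append(r)
cv2.imwrite("pics/car.png",np.hstack(big))
E
```

```text
bowl rim [  0.4148   0.3248 154.2165 154.664 ] [0.4146 0.3249] [153.  154.2] 49.8
mod [ 0.5528  0.4155 40.0636 41.3951] [0.5512 0.4155] [37.7 41.3] 8.1
top disc [  0.5714  -0.2029 113.7578 115.6999] [ 0.5714 -0.2025] [114.1 113.4] 77.0
top disc [ 1.1286000e+00 -7.1090000e-01  3.3485130e+02  1.8836605e+03] [ 0.5461 -0.1593] [160.2 205.3] 28.0
top scale [ 5.501000e-01 -1.954000e-01  2.091083e+02  3.070642e+02] [ 0.5571 -0.1805] [170.1 249.7] 25.1
top key [ 0.4771 -0.1172 21.1102 24.8767] [ 0.4775 -0.1174] [21.9 18.2] 28.6
side disc [ 0.5394 -0.1046 41.9405 70.2757] [ 0.5415 -0.1126] [67.7 25.2] 9.5
side scale [ 5.626000e-01 -1.713000e-01  2.559352e+02  3.077899e+02] [ 0.5847 -0.1678] [283.5 235.7] 28.1
side key [ 0.4766 -0.1218 18.077  20.9374] [ 0.4767 -0.1215] [19.  16.3] 26.6
```

View pics/car.png

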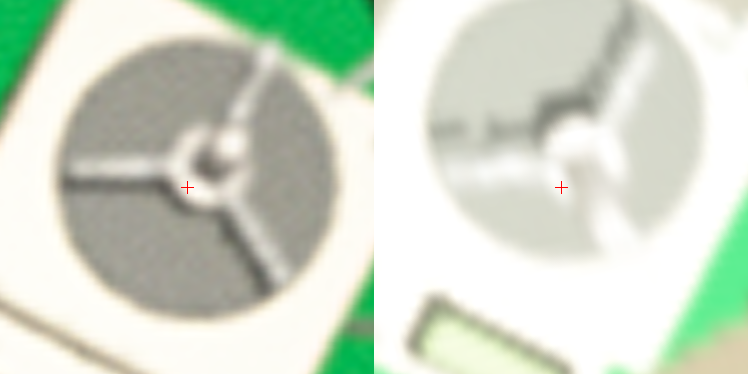

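Run:
```python
from h import *
def tri(a,b):
    P=[]
    for cam in("top","side"):
        p=viewer.camera_params(cam);Rm=rot(p).T;P.append(np.array(p["camera_matrix"])@np.c_[Rm,-Rm@p["xyz"]])
    X=cv2.triangulatePoints(P[0],P[1],np.float64(a)*.64,np.float64(b)*.64);return (X[:3]/X[3]).ravel().round(3)
print("box far corner",tri((530,92),(585,290)))
print("beige corner",tri((497,146),(455,297)),tri((549,180),(543,308)))
print("pole base",at_z("top",232*.64,185*.64,0).round(3))
print("box front foot",at_z("top",515*.64,135*.64,0).round(3),at_z("top",768*.64,287*.64,0).round(3))
top=cv2.imread("pics/raw_top.png")
c=(.41,.319);v=[]
r=rect(top,"top",c,.036,.1); h=cv2.cvtColor(r,cv2.COLOR_BGR2HSV)
for S,V in((35,110),(35,140),(50,140)):
    m=((h[...,1]<S)&(h[...,2]>V)).astype(np.uint8);m=cv2.morphologyEx(m,cv2.MORPH_OPEN,np.ones((25,25)))
    print([b[:1] for b in blobs(m,c,.1) if b[0][2]>100])
k=rect(top,"top",c,.048,.0375,.0002);k=cv2.convertScaleAbs(k,alpha=3,beta=-500);cv2.drawMarker(k,(187,187),(0,0,255),0,12,1)
r=cv2.resize(r,(375,375));cv2.drawMarker(r,(187,187),(0,0,255),0,12,1);cv2.imwrite("pics/bowl.png",np.hstack([k,r]))
```

```text
box far corner [ 0.815 -0.025  0.169]
beige corner [0.599 0.032 0.174] [ 0.685 -0.072  0.157]
pole base [0.66 0.56 0.  ]
box front foot [ 0.821 -0.029  0.   ] [ 0.527 -0.551  0.   ]
[(array([  0.4138,   0.3245, 150.2592, 151.7426]),)]
[(array([  0.4142,   0.3247, 150.1664, 150.7088]),)]
[(array([  0.4148,   0.3248, 151.6534, 152.2268]),)]Traceback (most recent call last):
  File "<stdin>", line 18, in <module>
    return _nx.concatenate(arrs, 1, dtype=dtype, casting=casting)
           ~~~~~~~~~~~~~~~^^^^^^^^^^^^^^^^^^^^^^^^^^^^^^^^^^^^^^^
ValueError: all the input array dimensions except for the concatenation axis must match exactly, but along dimension 0, the array at index 0 has size 374 and the array at index 1 has size 375
```

```bash
cat >> h.py <<'E'
def plan(*W,cmd=None):
    s=arm.get_state();q=R.from_quat(s["orientation"])
    for w in W: print(np.round(q.inv().apply(np.array(w)-(s["ee_pos"] if cmd is None else cmd)),4))
    print("ee",s["ee_pos"].round(4),"t",round(s["t"],2),"j",s["joint_pos"].round(2),"F",s["wrist_force"].round(2),"T",s["ft_torque"].round(3),"yaw",q.as_euler("ZYX").round(4),"w",round(s["grip_width"],4))
E
python3 -c "
from h import *
plan((.45,-.25,.28),(.47,.1,.28),(.414,.3235,.12))"
```

```text
[-0.3728  0.245  -0.0487]
[-0.48    0.5788 -0.0487]
[-0.4819  0.8092  0.1113]
ee [ 0.1507 -0.5808  0.2313] t 1.1 j [-0.98  0.04  0.08  0.   -1.62 -0.33] F [-0.55 -0.2  -0.62] T [ 0.019 -0.01  -0.032] yaw [-2.8878 -0.      3.1415] w 0.0854
```

Emit:
{"api": "send_rows", "payload": {
  "travel": [
    [-0.373,0.245,-0.049],
    [-0.373,0.245,-0.049],
    [-0.373,0.245,-0.049],
    [-0.373,0.245,-0.049],
    [-0.373,0.245,-0.049],
    [-0.373,0.245,-0.049],
    [-0.373,0.245,-0.049],
    [-0.373,0.245,-0.049],
    [-0.48,0.579,-0.049],
    [-0.48,0.579,-0.049],
    [-0.48,0.579,-0.049],
    [-0.48,0.579,-0.049],
    [-0.48,0.579,-0.049],
    [-0.48,0.579,-0.049],
    [-0.482,0.809,0.111],
    [-0.482,0.809,0.111],
    [-0.482,0.809,0.111],
    [-0.482,0.809,0.111],
    [-0.482,0.809,0.111],
    [-0.482,0.809,0.111]
  ],
  "twist": [0,0,0,0,0,0,0,0,0,0,0,0,0,0,0,0,0,0,0,0],
  "grip": 75,
  "grip_force": 20
}}

```text
t: 3.6
ee_pos: [0.4136, 0.3234, 0.1189]
orientation: [-0.127, 0.992, -0.001, -0.001]
wrist_force: [-0.7, -0.5, 0.3]
grip_width: 0.0603
gripper_force: 0.0
```

```bash
python3 -c "
from h import *
im=snap('top')[...,::-1]; s2=snap('side')[...,::-1]
a=cv2.resize(im[140:240,150:270],None,fx=3.3,fy=3.3,interpolation=cv2.INTER_CUBIC)
print(proj('side',[.414,.3235,.04]))
u,v=map(int,proj('side',[.414,.3235,.04]))
b=cv2.resize(s2[v-50:v+50,u-60:u+60],None,fx=3.3,fy=3.3,interpolation=cv2.INTER_CUBIC)
cv2.imwrite('pics/above.png',np.hstack([a,b]))
plan((.414,.3235,.022),(.414,.3235,.06))"
```

```text
[239.64293606 176.88557203]
[0.0008 0.0008 0.0994]
[0.0008 0.0008 0.0614]
ee [0.4149 0.3229 0.1214] t 3.7 j [ 1.04 -0.15 -0.29  0.   -1.42 -2.36] F [-0.3   0.34 -0.23] T [-0.027 -0.052 -0.001] yaw [-2.8882e+00  1.2000e-03  3.1415e+00] w 0.0605
```

View pics/above.png

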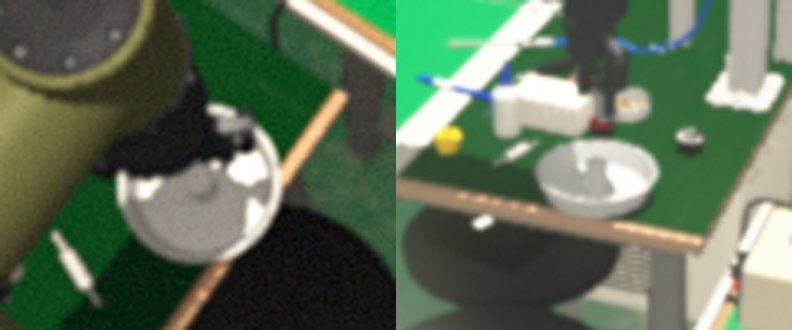

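The crop shows the fingers above the knob and the bowl as expected (knob at (598,165)). I'll descend, close once to centre, then re-grip at 90°.

Emit:
{"api": "send_rows", "payload": {
  "travel": [
    [0,0,0.06],
    [0,0,0.1],
    [0,0,0.1],
    [0,0,0.1]
  ],
  "twist": [0,0,0,0]
}}

```text
t: 4.2
ee_pos: [0.4158, 0.324, 0.0234]
orientation: [-0.126, 0.992, 0.001, 0.002]
wrist_force: [0.9, 0.5, 0.9]
grip_width: 0.0601
gripper_force: 0.0
```

Emit:
{"api": "send_rows", "payload": {
  "travel": [
    [0,0,0],
    [0,0,0],
    [0,0,0],
    [0,0,0],
    [0,0,0],
    [0,0,0]
  ],
  "twist": [0,0,0,0,0,0],
  "grip": 255,
  "grip_force": 20
}}

```text
t: 4.95
ee_pos: [0.4148, 0.3243, 0.0223]
orientation: [-0.127, 0.992, 0.001, 0.001]
wrist_force: [-1.3, -0.8, 6.7]
grip_width: 0.0278
gripper_force: 20.2
```

Emit:
{"api": "send_rows", "payload": {
  "travel": [
    [0,0,0],
    [0,0,0],
    [0,0,0],
    [0,0,0],
    [0,0,0],
    [0,0,0],
    [0,0,0],
    [0,0,0],
    [0,0,0],
    [0,0,0],
    [0,0,0],
    [0,0,0],
    [0,0,0]
  ],
  "twist": [0,0,0,-0.18,-0.36,-0.54,-0.72,-0.9,-1.08,-1.26,-1.44,-1.57,-1.57],
  "grip": 100
}}

```text
t: 6.58
ee_pos: [0.414, 0.3232, 0.0201]
orientation: [0.79, -0.613, -0.0, 0.0]
wrist_force: [-0.6, -0.3, -0.9]
grip_width: 0.0521
gripper_force: 0.0
```

Emit:
{"api": "send_rows", "payload": {
  "travel": [
    [0,0,0],
    [0,0,0],
    [0,0,0],
    [0,0,0],
    [0,0,0],
    [0,0,0]
  ],
  "twist": [0,0,0,0,0,0],
  "grip": 255,
  "grip_force": 80
}}

```text
t: 7.32
ee_pos: [0.4144, 0.3235, 0.0208]
orientation: [0.791, -0.612, 0.0, -0.0]
wrist_force: [0.3, -0.3, 4.5]
grip_width: 0.0266
gripper_force: 79.0
```

```bash
python3 -c "
from h import *
plan((.42,.3,.26),(.48,.05,.26),(.5715,-.2015,.26),(.5715,-.2015,.16))"
```

```text
[ 0.0241  0.0003 -0.2392]
[ 0.2812  0.0047 -0.2393]
[ 0.5476 -0.0209 -0.2394]
[ 0.5476 -0.0208 -0.1394]
ee [0.4144 0.3235 0.0208] t 7.33 j [ 1.05 -0.08 -0.42  0.   -1.23 -0.79] F [ 0.33 -0.26  4.46] T [-0.201 -0.218 -0.115] yaw [-1.3178e+00  4.0000e-04 -3.1408e+00] w 0.0266
```

Emit:
{"api": "send_rows", "payload": {
  "travel": [
    [0,0,-0.03],
    [0,0,-0.08],
    [0,0,-0.14],
    [0.01,0,-0.2],
    [0.024,0,-0.239],
    [0.07,0.001,-0.239],
    [0.12,0.002,-0.239],
    [0.17,0.003,-0.239],
    [0.22,0.004,-0.239],
    [0.28,0.004,-0.239],
    [0.33,0,-0.239],
    [0.38,-0.005,-0.239],
    [0.43,-0.01,-0.239],
    [0.48,-0.015,-0.239],
    [0.53,-0.02,-0.239],
    [0.5475,-0.021,-0.239],
    [0.5475,-0.021,-0.19],
    [0.5475,-0.021,-0.139],
    [0.5475,-0.021,-0.139],
    [0.5475,-0.021,-0.139]
  ],
  "twist": [0,0,0,0,0,0,0,0,0,0,0,0,0,0,0,0,0,0,0,0]
}}

```text
t: 9.82
ee_pos: [0.5722, -0.2015, 0.1616]
orientation: [0.791, -0.612, 0.001, -0.0]
wrist_force: [0.1, -0.4, -0.6]
grip_width: 0.0265
gripper_force: 79.5
```

```bash
python3 -c "
from h import *
t=snap('top')[...,::-1];s=snap('side')[...,::-1]
o=[]
for cam,im in(('top',t),('side',s)):
    u,v=map(int,proj(cam,[.5715,-.2015,.13]));o.append(cv2.resize(im[v-45:v+45,u-40:u+40],None,fx=5,fy=5,interpolation=cv2.INTER_CUBIC));print(u,v)
    c=(.5715,-.2015);r=rect(im,cam,c,.177,.1);h=cv2.cvtColor(r,cv2.COLOR_BGR2HSV)
cv2.imwrite('pics/over.png',np.hstack(o))
plan((.5715,-.2015,.12))"
```

```text
395 148
320 234
[-0.0005  0.0014  0.0427]
ee [ 0.5728 -0.2016  0.1627] t 9.93 j [-0.01  0.06 -0.02  0.   -1.49  0.26] F [ 0.49 -0.11 -1.95] T [0.022 0.013 0.013] yaw [-1.3173e+00 -2.1000e-03 -3.1373e+00] w 0.0265
```

View pics/over.png

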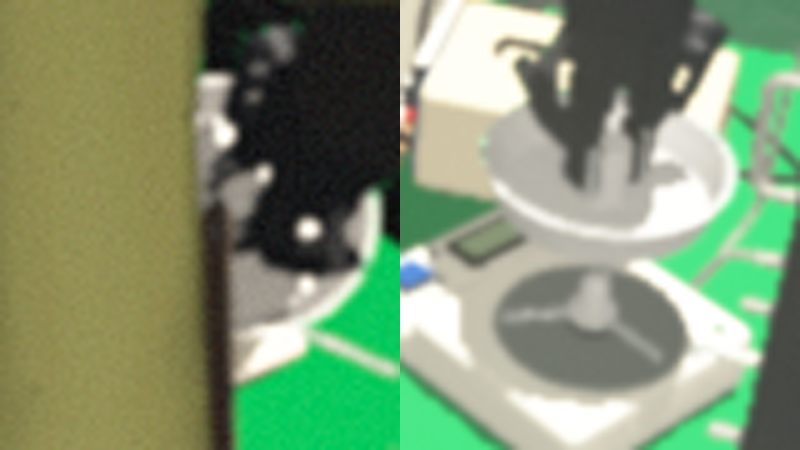

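The side crop shows the bowl hanging level above the carrier, with the spigot tip at about crop (597,272) and the knob at about (613,170). I'll compare both with their projections.

```bash
python3 -c "
from h import *
o=np.array([280,189])
f=lambda u,v:o+np.array([u-400,v])/5-.4
print('spigot seen',f(597,272),'pred',proj('side',[.5715,-.2015,.092]), proj('side',[.5765,-.2015,.092]),proj('side',[.5715,-.1965,.092]))
print('rim ellipse seen centre',f((481+738)/2,0),'knob',f(613,130),'pred rim',proj('side',[.5728,-.2016,.178]),'knob',proj('side',[.5728,-.2016,.19]))
im=cv2.imread('pics/raw_side.png')
c=(.5715,-.2015);r=rect(im,'side',c,.052,.09);cv2.imwrite('pics/x.png',r)
g=cv2.cvtColor(r,cv2.COLOR_BGR2GRAY)
for T in(215,225,235,242): print(T,[b[:1] for b in blobs(cv2.morphologyEx((g<T).astype(np.uint8),cv2.MORPH_OPEN,np.ones((15,15))),c,.09) if b[0][2]>80])
"
```

```text
spigot seen [319. 243.] pred [318.83963862 243.98148186] [320.41813067 243.80608566] [318.3314873  242.95806401]
rim ellipse seen centre [321.5 188.6] knob [322.2 214.6] pred rim [322.03723119 221.00184799] knob [322.44051795 217.66804703]
215 []
225 [(array([-3.1520000e-01,  2.8696000e+00,  1.8402560e+02,  6.4441626e+03]),), (array([  0.5712,  -0.2016, 109.3852, 112.4751]),)]
235 [(array([  0.5715,  -0.2014, 113.0533, 113.9653]),)]
242 [(array([  0.5717,  -0.2012, 115.2897, 115.6501]),)]
```

Emit:
{"api": "send_rows", "payload": {
  "travel": [
    [0,0,0.02],
    [0,0,0.04],
    [0,0,0.046],
    [0,0,0.05],
    [0,0,0.054],
    [0,0,0.058],
    [0,0,0.058],
    [0,0,0.058],
    [0,0,0.058]
  ],
  "twist": [0,0,0,0,0,0,0,0,0]
}}

```text
t: 11.05
ee_pos: [0.5716, -0.2015, 0.1015]
orientation: [0.791, -0.612, 0.0, -0.0]
wrist_force: [0.5, 0.2, -2.8]
grip_width: 0.0265
gripper_force: 79.5
```

```bash
python3 -c "
from h import *
for i in range(3): viewer.snapshot('top');plan()
"
```

```text
ee [ 0.5716 -0.2015  0.1015] t 11.1 j [-0.01  0.08 -0.11 -0.   -1.38  0.26] F [ 0.21 -0.35 -2.33] T [0.035 0.012 0.05 ] yaw [-1.3178e+00 -1.0000e-04 -3.1412e+00] w 0.0263
ee [ 0.5715 -0.2015  0.1015] t 11.15 j [-0.01  0.08 -0.11 -0.   -1.38  0.26] F [ 1.04 -0.59 -1.42] T [ 0.024  0.003 -0.019] yaw [-1.3178 -0.     -3.1414] w 0.0267
ee [ 0.5715 -0.2015  0.1014] t 11.2 j [-0.01  0.08 -0.11 -0.   -1.38  0.26] F [ 0.99  0.27 -2.17] T [ 0.018 -0.    -0.018] yaw [-1.3178  0.     -3.1414] w 0.0265
```

Emit:
{"api": "send_rows", "payload": {
  "travel": [
    [0,0,0.005],
    [0,0,0.01],
    [0,0,0.0115],
    [0,0,0.0115],
    [0,0,0.0115]
  ],
  "twist": [0,0,0,0,0]
}}

```text
t: 11.82
ee_pos: [0.5727, -0.2019, 0.0905]
orientation: [0.791, -0.612, 0.002, -0.001]
wrist_force: [4.0, -2.1, 0.3]
grip_width: 0.0263
gripper_force: 79.8
```

Emit:
{"api": "send_rows", "payload": {
  "travel": [
    [0,0,0.001],
    [0,0,0.001],
    [0,0,0.001]
  ],
  "twist": [0,0,0]
}}

```text
t: 12.2
ee_pos: [0.5726, -0.2019, 0.0896]
orientation: [0.791, -0.612, 0.002, -0.001]
wrist_force: [5.2, -3.4, 0.4]
grip_width: 0.0267
gripper_force: 79.8
```

Emit:
{"api": "send_rows", "payload": {
  "travel": [
    [0.0013,-0.0012,0],
    [0.0013,-0.0012,0],
    [0.0013,-0.0012,0]
  ],
  "twist": [0,0,0]
}}

```text
t: 12.58
ee_pos: [0.5727, -0.2023, 0.0883]
orientation: [0.791, -0.612, -0.0, 0.0]
wrist_force: [2.3, -1.6, -2.5]
grip_width: 0.0265
gripper_force: 79.6
```

Emit:
{"api": "send_rows", "payload": {
  "travel": [
    [0.0008,-0.0008,0],
    [0.0008,-0.0008,0.001],
    [0.0008,-0.0008,0.001],
    [0.0008,-0.0008,0.001]
  ],
  "twist": [0,0,0,0]
}}

```text
t: 13.08
ee_pos: [0.5738, -0.203, 0.0877]
orientation: [0.791, -0.612, -0.0, 0.0]
wrist_force: [-1.4, 0.1, -1.4]
grip_width: 0.026
gripper_force: 79.7
```

Emit:
{"api": "send_rows", "payload": {
  "travel": [
    [0,0,0.001],
    [0,0,0.001],
    [0,0,0.001]
  ],
  "twist": [0,0,0]
}}

```text
t: 13.45
ee_pos: [0.5739, -0.203, 0.0871]
orientation: [0.791, -0.612, 0.0, 0.0]
wrist_force: [-2.4, 0.5, 2.3]
grip_width: 0.0265
gripper_force: 79.9
```

Emit:
{"api": "send_rows", "payload": {
  "travel": [
    [-0.0001,0.0003,0.001],
    [-0.0001,0.0003,0.001],
    [-0.0001,0.0003,0.001]
  ],
  "twist": [0,0,0]
}}

```text
t: 13.82
ee_pos: [0.5739, -0.203, 0.0863]
orientation: [0.791, -0.612, 0.0, -0.0]
wrist_force: [-2.4, 1.3, 4.3]
grip_width: 0.0266
gripper_force: 80.2
```

Emit:
{"api": "send_rows", "payload": {
  "travel": [
    [-0.0006,0.0006,0],
    [-0.0006,0.0006,0],
    [-0.0006,0.0006,0],
    [-0.0006,0.0006,0]
  ],
  "twist": [0,-0.05,-0.1,-0.1]
}}

```text
t: 14.32
ee_pos: [0.5736, -0.2028, 0.0864]
orientation: [0.82, -0.572, 0.001, -0.0]
wrist_force: [1.1, -0.9, 4.3]
grip_width: 0.0262
gripper_force: 80.1
```

```bash
python3 -c "
from h import *
plan()"
```

```text
ee [ 0.5736 -0.2028  0.0864] t 14.32 j [-0.01  0.09 -0.13  0.   -1.35  0.36] F [ 1.08 -0.86  4.34] T [-0.216 -0.483 -0.149] yaw [-1.2184e+00 -1.1000e-03 -3.1399e+00] w 0.0262
```

Emit:
{"api": "send_rows", "payload": {
  "travel": [
    [0,0,0],
    [0,0,0],
    [0,0,0]
  ],
  "twist": [-0.05,-0.1,-0.1]
}}

```text
t: 14.7
ee_pos: [0.5733, -0.2026, 0.0862]
orientation: [0.847, -0.531, 0.001, -0.0]
wrist_force: [0.3, -0.4, 5.2]
grip_width: 0.0265
gripper_force: 80.1
```

Emit:
{"api": "send_rows", "payload": {
  "travel": [
    [0,0,0],
    [0,0,0],
    [0,0,0]
  ],
  "twist": [-0.05,-0.1,-0.1]
}}

```text
t: 15.08
ee_pos: [0.5731, -0.2026, 0.0861]
orientation: [0.873, -0.488, 0.0, -0.0]
wrist_force: [-0.4, -0.0, 5.5]
grip_width: 0.0264
gripper_force: 80.1
```

Emit:
{"api": "send_rows", "payload": {
  "travel": [
    [0,0,0],
    [0,0,0],
    [0,0,0]
  ],
  "twist": [-0.05,-0.1,-0.1]
}}

```text
t: 15.45
ee_pos: [0.5729, -0.2024, 0.0849]
orientation: [0.896, -0.444, -0.0, -0.0]
wrist_force: [3.8, -1.0, -0.7]
grip_width: 0.0263
gripper_force: 79.6
```

```bash
python3 -c "
from h import *
viewer.snapshot('side');plan()"
```

```text
ee [ 0.573  -0.2024  0.085 ] t 15.5 j [-0.01  0.09 -0.13 -0.   -1.35  0.66] F [ 2.92 -0.99 -1.41] T [-0.398 -1.134 -0.071] yaw [-9.1990e-01  5.0000e-04 -3.1415e+00] w 0.0266
```

Emit:
{"api": "send_rows", "payload": {
  "travel": [
    [0.0005,-0.0004,0.001],
    [0.0005,-0.0004,0.002],
    [0.0005,-0.0004,0.003],
    [0.0005,-0.0004,0.003]
  ],
  "twist": [0,0,0,0]
}}

```text
t: 16.0
ee_pos: [0.5732, -0.2026, 0.0823]
orientation: [0.896, -0.443, -0.001, 0.0]
wrist_force: [1.2, -1.1, -1.5]
grip_width: 0.0266
gripper_force: 79.5
```

```bash
python3 -c "
from h import *
plan()"
```

```text
ee [ 0.5732 -0.2026  0.0823] t 16.0 j [-0.01  0.1  -0.13 -0.   -1.35  0.66] F [ 1.21 -1.08 -1.47] T [-0.162 -0.223 -0.047] yaw [-9.180e-01  8.000e-04  3.141e+00] w 0.0266
```

Emit:
{"api": "send_rows", "payload": {
  "travel": [
    [0,0,0.001],
    [0,0,0.0015],
    [0,0,0.002],
    [0,0,0.002]
  ],
  "twist": [0,0,0,0]
}}

```text
t: 16.5
ee_pos: [0.5735, -0.2027, 0.0809]
orientation: [0.897, -0.443, -0.0, -0.0]
wrist_force: [0.6, -0.0, -1.3]
grip_width: 0.0265
gripper_force: 79.5
```

Emit:
{"api": "send_rows", "payload": {
  "travel": [
    [0,0,0.001],
    [0,0,0.001],
    [0,0,0.001]
  ],
  "twist": [0,0,0]
}}

```text
t: 16.88
ee_pos: [0.5735, -0.2027, 0.0801]
orientation: [0.897, -0.443, 0.0, -0.0]
wrist_force: [-0.7, 0.8, 0.8]
grip_width: 0.0264
gripper_force: 79.7
```

Emit:
{"api": "send_rows", "payload": {
  "travel": [
    [0,0,0],
    [0,0,0],
    [0,0,0],
    [0,0,0]
  ],
  "twist": [0,0,0,0],
  "grip": 90
}}

```text
t: 17.38
ee_pos: [0.5735, -0.2027, 0.0797]
orientation: [0.897, -0.443, -0.0, -0.0]
wrist_force: [-0.4, 0.4, 0.8]
grip_width: 0.055
gripper_force: 0.0
```

```bash
python3 -c "
from h import *
plan()"
```

```text
ee [ 0.5735 -0.2027  0.0797] t 17.38 j [-0.01  0.1  -0.13 -0.   -1.34  0.66] F [-0.43  0.37  0.83] T [-0.052  0.025 -0.034] yaw [-9.1780e-01  2.0000e-04  3.1416e+00] w 0.055
```

```bash
python3 -c "
from h import *
plan((.5735,-.2027,.17),(.4785,-.1205,.17),(.4785,-.1205,.055))"
```

```text
[ 0.      0.     -0.0903]
[-0.123   0.0255 -0.0903]
[-0.123   0.0255  0.0247]
ee [ 0.5735 -0.2027  0.0797] t 17.38 j [-0.01  0.1  -0.13 -0.   -1.34  0.66] F [-0.43  0.37  0.83] T [-0.052  0.025 -0.034] yaw [-9.1780e-01  2.0000e-04  3.1416e+00] w 0.055
```

Emit:
{"api": "send_rows", "payload": {
  "travel": [
    [0,0,-0.03],
    [0,0,-0.09],
    [0,0,-0.09]
  ],
  "twist": [0,0,0]
}}

```text
t: 17.75
ee_pos: [0.5759, -0.2036, 0.1765]
orientation: [0.897, -0.443, 0.005, -0.001]
wrist_force: [0.6, -0.3, -0.4]
grip_width: 0.0553
gripper_force: 0.0
```

Emit:
{"api": "send_rows", "payload": {
  "travel": [
    [-0.05,0.0105,0],
    [-0.1,0.021,0],
    [-0.123,0.0255,0],
    [-0.123,0.0255,0.05],
    [-0.123,0.0255,0.1],
    [-0.123,0.0255,0.115],
    [-0.123,0.0255,0.115],
    [-0.123,0.0255,0.115]
  ],
  "twist": [0,0,0,0,0,0,0,0],
  "grip": 255,
  "grip_force": 20
}}

```text
t: 18.75
ee_pos: [0.48, -0.1206, 0.0571]
orientation: [0.897, -0.443, 0.002, -0.001]
wrist_force: [0.7, 0.6, 0.4]
grip_width: -0.0002
gripper_force: 0.0
```

```bash
python3 -c "
from h import *
t=snap('top')[...,::-1];s=snap('side')[...,::-1]
o=[]
for cam,im in(('top',t),('side',s)):
    u,v=map(int,proj(cam,[.54,-.17,.06]));o.append(cv2.resize(im[v-45:v+45,u-40:u+40],None,fx=5,fy=5,interpolation=cv2.INTER_CUBIC))
cv2.imwrite('pics/key.png',np.hstack(o))
plan()"
```

```text
ee [ 0.4797 -0.1205  0.0568] t 18.85 j [ 0.16 -0.2  -0.46  0.   -1.31  0.49] F [ 0.1  -0.12 -0.24] T [ 0.005 -0.007 -0.018] yaw [-9.1780e-01 -1.8000e-03 -3.1391e+00] w 0.0001
```

View pics/key.png

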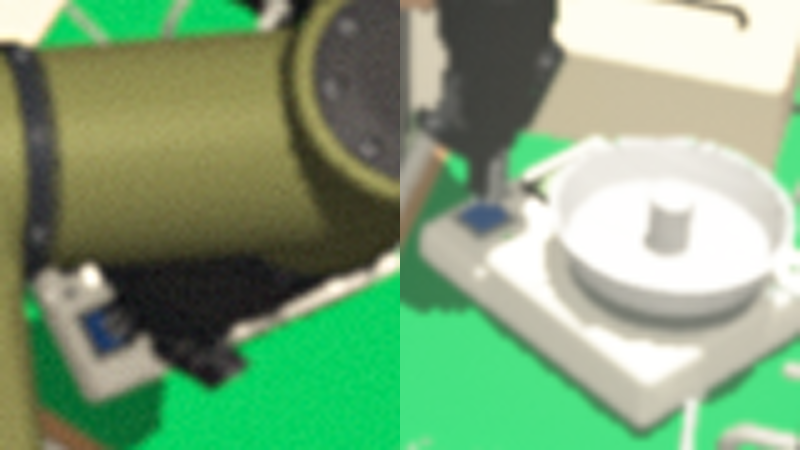

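The bowl sits level on the scale (side crop, knob at (670,215)), and the closed fingertips hang just over the blue key at (487,217). Now I press.

Emit:
{"api": "send_rows", "payload": {
  "travel": [
    [0,0,0.008],
    [0,0,0.013],
    [0,0,0.015],
    [0,0,0.015],
    [0,0,0.015]
  ],
  "twist": [0,0,0,0,0]
}}

```text
t: 19.48
ee_pos: [0.4786, -0.1204, 0.0401]
orientation: [0.897, -0.443, 0.0, -0.0]
wrist_force: [-1.6, 1.8, 3.3]
grip_width: -0.0001
gripper_force: 1.8
```

Emit:
{"api": "send_rows", "payload": {
  "travel": [
    [0,0,0.002],
    [0,0,0.002],
    [0,0,0.0025],
    [0,0,0.0025],
    [0,0,0.0025],
    [0,0,0.0025]
  ],
  "twist": [0,0,0,0,0,0]
}}

```text
t: 20.23
ee_pos: [0.4787, -0.1205, 0.039]
orientation: [0.897, -0.443, 0.0, -0.0]
wrist_force: [-6.8, 3.8, 12.5]
grip_width: 0.0002
gripper_force: 6.5
```

```bash
python3 -c "
from h import *
print('mod side',at_z('side',267.7,167.2,.018).round(4))
plan((.4787,-.1205,.22),(.5,.15,.22),(.552,.4155,.12),cmd=(.4787,-.1205,.037))"
```

```text
mod side [0.5518 0.4219 0.018 ]
[ 1.00e-04 -0.00e+00 -1.83e-01]
[-0.2017 -0.1814 -0.1831]
[-0.381  -0.3841 -0.0831]
ee [ 0.4787 -0.1205  0.039 ] t 20.23 j [ 0.16 -0.19 -0.48  0.   -1.27  0.49] F [-6.83  3.81 12.53] T [ 1.491  2.255 -0.018] yaw [-9.1740e-01 -5.0000e-04 -3.1413e+00] w 0.0002
```

Emit:
{"api": "send_rows", "payload": {
  "travel": [
    [0,0,-0.03],
    [0,0,-0.09],
    [0,0,-0.15],
    [0,0,-0.183],
    [-0.202,-0.181,-0.183],
    [-0.202,-0.181,-0.183],
    [-0.202,-0.181,-0.183],
    [-0.202,-0.181,-0.183],
    [-0.202,-0.181,-0.183],
    [-0.382,-0.385,-0.083],
    [-0.382,-0.385,-0.083],
    [-0.382,-0.385,-0.083],
    [-0.382,-0.385,-0.083],
    [-0.382,-0.385,-0.083],
    [-0.382,-0.385,-0.083],
    [-0.382,-0.385,-0.083],
    [-0.382,-0.385,-0.083]
  ],
  "twist": [0,0,0,0,0,0,0,0,0,0,0,0,0,0,0,0,0],
  "grip": 50
}}

```text
t: 22.35
ee_pos: [0.5528, 0.416, 0.1216]
orientation: [0.896, -0.443, 0.0, -0.001]
wrist_force: [0.6, -0.4, -0.3]
grip_width: 0.0686
gripper_force: 0.0
```

```bash
python3 -c "
from h import *
t=snap('top')[...,::-1];s=snap('side')[...,::-1]
o=[]
for cam,im in(('top',t),('side',s)):
    u,v=map(int,proj(cam,[.552,.417,.03]));print(u,v);o.append(cv2.resize(im[v-45:v+45,u-40:u+40],None,fx=5,fy=5,interpolation=cv2.INTER_CUBIC))
cv2.imwrite('pics/mod.png',np.hstack(o))
print(proj('side',[.552,.417,.021]),proj('side',[.57,.417,.01]),proj('side',[.534,.417,.01]))
plan((.552,.417,.004))"
```

```text
185 150
268 165
[268.02714473 167.13470887] [272.04686282 169.04946631] [263.82882997 169.72314618]
[-0.001   0.0002  0.1176]
ee [0.5526 0.4162 0.1216] t 22.45 j [ 0.93  0.29  0.17  0.   -1.44 -0.28] F [-1.52  0.04  0.51] T [ 0.008 -0.029 -0.023] yaw [-9.1870e-01  5.0000e-04 -3.1399e+00] w 0.0682
```

View pics/mod.png

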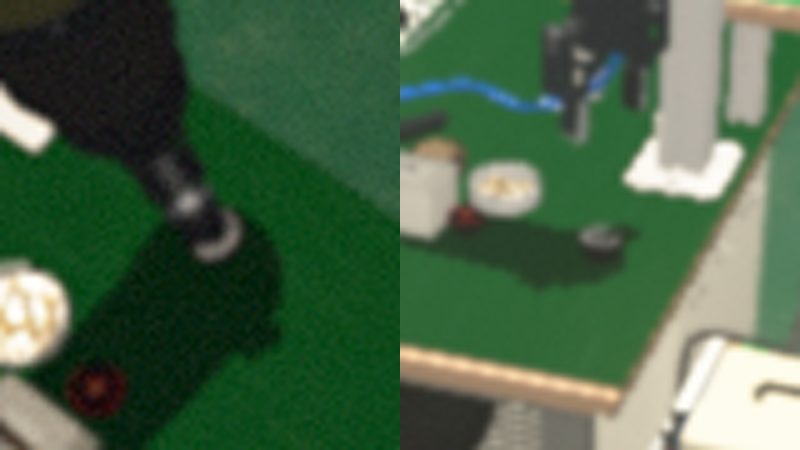

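The module top in the side crop is at (601,237), or raw (267.8,167.0), which matches the prediction. I'll descend and grasp.

Emit:
{"api": "send_rows", "payload": {
  "travel": [
    [-0.0005,0,0.06],
    [-0.0005,0,0.1],
    [-0.0005,0,0.115],
    [-0.0005,0,0.115],
    [-0.0005,0,0.115]
  ],
  "twist": [0,0,0,0,0]
}}

```text
t: 23.08
ee_pos: [0.5531, 0.4182, 0.0083]
orientation: [0.897, -0.443, 0.001, -0.002]
wrist_force: [0.3, -0.5, 0.0]
grip_width: 0.0688
gripper_force: 0.0
```

Emit:
{"api": "send_rows", "payload": {
  "travel": [
    [0,0,0],
    [0,0,0],
    [0,0,0],
    [0,0,0],
    [0,0,0],
    [0,0,0]
  ],
  "twist": [0,0,0,0,0,0],
  "grip": 255,
  "grip_force": 25
}}

```text
t: 23.82
ee_pos: [0.5524, 0.4178, 0.0068]
orientation: [0.897, -0.443, 0.0, -0.001]
wrist_force: [-1.4, 0.7, 5.4]
grip_width: 0.0352
gripper_force: 25.2
```

```bash
python3 -c "
from h import *
plan((.552,.4165,.2),(.53,.15,.24),(.5506,-.1732,.24),(.5506,-.1732,.15))"
```

```text
[ 0.0008  0.0007 -0.1932]
[ 0.199   0.1801 -0.2336]
[ 0.4682  0.3602 -0.2339]
[ 0.4682  0.3604 -0.1439]
ee [0.5524 0.4178 0.0068] t 23.82 j [ 0.94  0.36  0.04  0.   -1.25 -0.28] F [-1.43  0.66  5.44] T [0.031 0.464 0.013] yaw [-9.1740e-01  1.0000e-04 -3.1396e+00] w 0.0352
```

Emit:
{"api": "send_rows", "payload": {
  "travel": [
    [0,0,-0.03],
    [0,0,-0.08],
    [0,0,-0.13],
    [0,0,-0.19],
    [0.05,0.045,-0.234],
    [0.1,0.09,-0.234],
    [0.15,0.135,-0.234],
    [0.199,0.18,-0.234],
    [0.24,0.208,-0.234],
    [0.28,0.235,-0.234],
    [0.32,0.26,-0.234],
    [0.36,0.287,-0.234],
    [0.4,0.314,-0.234],
    [0.44,0.341,-0.234],
    [0.468,0.36,-0.234],
    [0.468,0.36,-0.19],
    [0.468,0.36,-0.144],
    [0.468,0.36,-0.144],
    [0.468,0.36,-0.144]
  ],
  "twist": [0,0,0,0,0,0,0,0,0,0,0,0,0,0,0,0,0,0,0]
}}

```text
t: 26.2
ee_pos: [0.5511, -0.1736, 0.1515]
orientation: [0.897, -0.443, 0.001, 0.0]
wrist_force: [-0.2, 0.5, 0.4]
grip_width: 0.0352
gripper_force: 25.2
```

```bash
python3 -c "
from h import *
s=snap('side')[...,::-1]
u,v=map(int,proj('side',[.56,-.19,.09]))
cv2.imwrite('pics/place.png',cv2.resize(s[v-45:v+45,u-45:u+45],None,fx=5,fy=5,interpolation=cv2.INTER_CUBIC))
plan((.5506,-.1732,.085))"
```

```text
[-0.0009  0.0007  0.0672]
ee [ 0.5515 -0.1735  0.1522] t 26.25 j [ 0.04 -0.02 -0.12  0.   -1.47  0.61] F [ 0.3  -0.05 -0.27] T [ 0.006 -0.003  0.044] yaw [-9.1740e-01 -3.0000e-03 -3.1393e+00] w 0.0352
```

View pics/place.png

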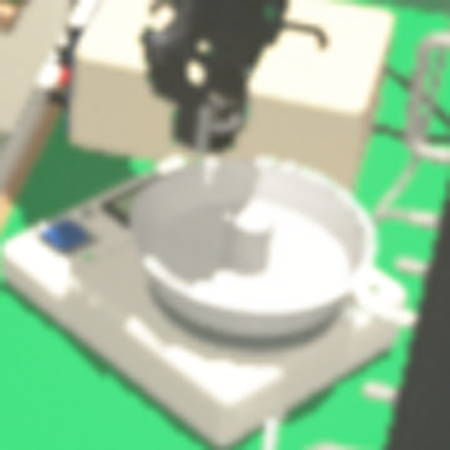

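The module is held over the back-left half of the bowl (picture (215,130)), and the bowl sits level. I'll lower it gently.

Emit:
{"api": "send_rows", "payload": {
  "travel": [
    [0,0,0.025],
    [0,0,0.05],
    [0,0,0.06],
    [0,0,0.065],
    [0,0,0.067],
    [0,0,0.069],
    [0,0,0.069],
    [0,0,0.069]
  ],
  "twist": [0,0,0,0,0,0,0,0]
}}

```text
t: 27.25
ee_pos: [0.5504, -0.1732, 0.0806]
orientation: [0.897, -0.443, 0.0, -0.0]
wrist_force: [0.2, -0.3, 0.5]
grip_width: 0.0354
gripper_force: 25.2
```

Emit:
{"api": "send_rows", "payload": {
  "travel": [
    [0,0,0.001],
    [0,0,0.002],
    [0,0,0.002]
  ],
  "twist": [0,0,0]
}}

```text
t: 27.62
ee_pos: [0.5502, -0.1732, 0.0781]
orientation: [0.897, -0.443, -0.0, 0.0]
wrist_force: [0.1, -0.4, -1.5]
grip_width: 0.0354
gripper_force: 25.2
```

Emit:
{"api": "send_rows", "payload": {
  "travel": [
    [0,0,0.001],
    [0,0,0.001],
    [0,0,0.001]
  ],
  "twist": [0,0,0]
}}

```text
t: 28.0
ee_pos: [0.5503, -0.1732, 0.0773]
orientation: [0.897, -0.443, -0.0, -0.0]
wrist_force: [-0.7, 0.1, -0.5]
grip_width: 0.0352
gripper_force: 25.2
```

Emit:
{"api": "send_rows", "payload": {
  "travel": [
    [0,0,0.001],
    [0,0,0.001],
    [0,0,0.001]
  ],
  "twist": [0,0,0]
}}

```text
t: 28.38
ee_pos: [0.5504, -0.1732, 0.0764]
orientation: [0.897, -0.443, 0.0, -0.0]
wrist_force: [0.7, -0.0, 0.4]
grip_width: 0.0354
gripper_force: 25.3
```

Emit:
{"api": "send_rows", "payload": {
  "travel": [
    [0,0,0.001],
    [0,0,0.001],
    [0,0,0.001]
  ],
  "twist": [0,0,0]
}}

```text
t: 28.75
ee_pos: [0.5505, -0.1732, 0.0756]
orientation: [0.897, -0.443, 0.0, -0.0]
wrist_force: [-0.4, 1.4, 2.5]
grip_width: 0.0353
gripper_force: 25.5
```

Contact at about 2.5 N. I release with a small opening and then rise.

Emit:
{"api": "send_rows", "payload": {
  "travel": [
    [0,0,0],
    [0,0,0],
    [0,0,0],
    [0,0,0]
  ],
  "twist": [0,0,0,0],
  "grip": 115
}}

```text
t: 29.25
ee_pos: [0.5503, -0.1732, 0.0751]
orientation: [0.897, -0.443, -0.0, -0.0]
wrist_force: [0.0, 0.2, 0.3]
grip_width: 0.0469
gripper_force: 0.0
```

Emit:
{"api": "send_rows", "payload": {
  "travel": [
    [0,0,-0.01],
    [0,0,-0.03],
    [0,0,-0.08],
    [0,0,-0.13],
    [0,0,-0.16],
    [-0.1,0,-0.16],
    [-0.15,0,-0.16],
    [-0.15,0,-0.16],
    [-0.15,0,-0.16],
    [-0.15,0,-0.16]
  ],
  "twist": [0,0,0,0,0,0,0,0,0,0]
}}

```text
t: 30.5
ee_pos: [0.4595, -0.0543, 0.2365]
orientation: [0.897, -0.443, 0.001, -0.0]
wrist_force: [0.2, 0.5, 0.0]
grip_width: 0.0472
gripper_force: 0.0
```

```bash
python3 -c "
from h import *
s=snap('side')[...,::-1]
u,v=map(int,proj('side',[.56,-.19,.09]))
cv2.imwrite('pics/end.png',cv2.resize(s[v-45:v+45,u-45:u+45],None,fx=5,fy=5,interpolation=cv2.INTER_CUBIC))
plan()"
```

```text
ee [ 0.4595 -0.0545  0.236 ] t 30.55 j [ 0.32 -0.33 -0.24  0.   -1.66  0.33] F [-0.57 -0.48  0.73] T [-0.013 -0.037 -0.011] yaw [-9.184e-01 -4.000e-04 -3.141e+00] w 0.0471
```

View pics/end.png

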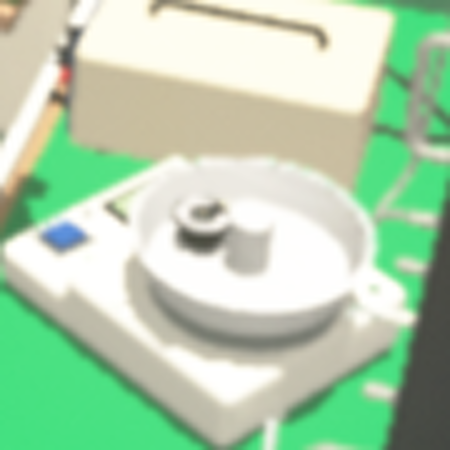

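The module lies face up in the bowl at (202,220), the bowl is level and the key is free. I'm handing in.

```bash
python3 -c "
from h import *
print(arm.close_job())"
```

```text
the job is handed in; nothing more can be done
None
```

The job is handed in at about 30.6 s: by force, height and camera readings the bowl is home on the carrier, the tare key was pressed fully down with the bowl empty, and the white-ring module lies face up on the bowl's floor; the verdict was not returned.

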